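# Put the drill bushings away in their caddy rows

### The job

Put the four steel drill bushings from the blue board away in the wooden caddy, each standing upright on the floor of the row for its size, head up: the big plain ring in the widest row, the two large headed bushings in the middle-width row and the small headed one in the narrowest row. One of the large headed bushings is still plugged into the big ring, so pull it out and put the two away separately. Leave the hex nut and the split clamp collar where they lie on the board.

Things in the scene. Friction and masses are not known exactly. Their poses are not given: they have to be found in the camera images.
- liner: Big plain steel ring (liner bushing), outside 54 mm, bore 30 mm, 30 mm tall, about 0.37 kg, standing on the board with a headed bushing plugged loosely into its bore. Origin: centre of its underside; z is its axis.
- slip_nested: Steel headed drill bushing, upright: round knurled head 40 mm across and 18 mm high on top of a round shank 26 mm across and 26 mm long (44 mm tall in all), dark bore mark in the top, about 0.24 kg. Origin: centre of the shank's underside; z is its axis. At the start its shank sits in the bore of the big ring with 2 mm of play all round, its head resting on the ring's top; it lifts straight out.
- slip_loose: Steel headed drill bushing, upright: round knurled head 40 mm across and 18 mm high on top of a round shank 26 mm across and 26 mm long (44 mm tall in all), dark bore mark in the top, about 0.24 kg. Origin: centre of the shank's underside; z is its axis. Stands alone on the board; the same kind as the plugged one, and the two may take either place in their row.
- slip_small: Small steel headed drill bushing, upright: round head 26 mm across and 14 mm high on a round shank 18 mm across and 20 mm long (34 mm tall), about 0.08 kg. Origin: centre of the shank's underside; z is its axis.
- hexnut: Look-alike, to be left: steel hex nut, 38 mm across flats, 44 mm across corners, 20 mm high, flat on the board. Origin: centre of its underside.
- collar: Look-alike, to be left: C-shaped steel split clamp collar, 50 mm outside, 16 mm high, with a slot and two clamp ears on its +x side that reach 38 mm from its centre. Origin: centre of the ring's underside.
- row_wide: One of three wooden channel strips lying side by side in a fixed wooden caddy (outside 178 x 274 mm, rim 18 mm above the table); which strip lies at which side varies. Fixed in a run. Strip 164 mm long (its x) x 84 mm wide (its y), channel 150 mm long and 72 mm wide: the widest of the three. Origin: centre of the strip's underside, 6 mm above the table; channel floor 6 mm above the origin, channel walls reach 18 mm above the origin.
- row_mid: One of three wooden channel strips lying side by side in a fixed wooden caddy (outside 178 x 274 mm, rim 18 mm above the table); which strip lies at which side varies. Fixed in a run. Strip 164 mm long (its x) x 84 mm wide (its y), channel 150 mm long and 46 mm wide: the middle of the three. Origin: centre of the strip's underside, 6 mm above the table; channel floor 6 mm above the origin, channel walls reach 18 mm above the origin.
- row_narrow: One of three wooden channel strips lying side by side in a fixed wooden caddy (outside 178 x 274 mm, rim 18 mm above the table); which strip lies at which side varies. Fixed in a run. Strip 164 mm long (its x) x 84 mm wide (its y), channel 150 mm long and 34 mm wide: the narrowest of the three. Origin: centre of the strip's underside, 6 mm above the table; channel floor 6 mm above the origin, channel walls reach 18 mm above the origin.
- board: Fixed board 240 mm (its x) x 285 mm (its y), 14 mm thick, topped with blue-filmed sheet, on which the bushings and look-alikes stand; it and the caddy lie left and right of each other, either way round. Origin: centre of its underside. Four temporary fasteners (13 mm thick pins, reaching 43 mm above the board's top) stand fixed in it at (0, 110), (0, -110), (100, 0), (-100, 0) mm in its x, y; they stay.
Things that resemble listed ones, but are neither listed nor needed, are in the scene too. Leave any turquoise or yellow look-alike of the slip_nested alone. What is shaped like the slip_small but green is not meant.

How it is judged:
By the outcome, as a careful person would: the job done as asked, in the order asked, and still so for the second after the job is handed in, with the robot touching nothing.
It also fails if it takes over 102 s, if anything falls off the work surface, if the arm or the gripper's body presses on something with over 40 N, if the wrist force passes 120 N, or if a joint passes its speed limit or range.

### The arm

A 6-joint arm with a two-finger parallel gripper is mounted at the origin on the work surface. World frame = base frame: x ahead of the robot, y to its left, z up, the work surface at z = 0. Lengths are in mm, angles in rad, forces in N, time in s.
With the tool pointing down it reaches from about 350 to 775 mm from the base axis. Payload 7.3 kg.
Tool frame: the origin (TCP) lies at the very end of the fingers, on their centre line; the grasp point (between the pads) lies 19 mm behind it; z points along the fingers, y is the line along which they close (so a half turn about z gives the same grasp; the last joint's range is limited). The gripper opens to 92 mm and grips with 3 to 60 N. Pads are 19 mm wide; open, the fingers measure 130 mm over their backs; the gripper's body (75 mm by 190 mm) begins 47 mm behind the grasp point.
Start: joints at [1.151, 0.342, 1.524, -0, 1.275, -0.146], TCP at [141.94, 505.468, 226.741] pointing down, gripper open.
Joint ranges: [-2.53, 2.53], [-0.77, 2.02], [0.04, 2.7], [-1, 4.14], [0.28, 2.66], [-3.11, 3.11]. Speed limits (rad/s): [2.57, 2.57, 3.14, 3.14, 3.14, 3.14].

### API

Orientations are given as [roll, pitch, yaw] about the fixed x, y, z axes, in that order (R = Rz(yaw) Ry(pitch) Rx(roll)).
In Python, from plant import bot gives the robot as it stands.
- The arm moves only by the tool jog_arm, never from a script. Its argument "targets" is a list of rows, each an object with "xyz": the shift along the tool's x, y, z as a fraction of full scale, a list of three; "spin": the turn about the tool's z as a fraction of full scale. In form: [{"xyz": [x, y, z], "spin": spin}, ...]. A call has exactly 10 rows; each row shifts and turns the commanded pose from where the row before left it, along the tool's axes as they then stand; what a row does not reach is not made up. Full scale, the value 1, is 80 mm for a shift and 0.1 rad for a turn. A row lasts 1/8 s, in which the tool goes at most 62.5 mm and 10.7 degrees, less where a joint would pass 70% of its speed; a pose out of reach is approached as far as the arm can. A call with a number of a shift or a turn outside -1 to 1 is refused whole. A call with a gripper value outside its range is refused whole. "gripper" is the opening in per cent of the stroke, from 0 (shut) to 100 (fully open), set as the call begins (left out, the last holds). The fingers move at their own pace and stop on an object; the grip force is fixed at half the most. Time passes only in rows, so rows that do not move let the fingers close, or fill a call up. It gives the time, the measured TCP pose, the force, the opening and the grip force at its end, in the units of the state.
- bot.get_obs(): the state, without advancing time (a new reading comes with each control period).
- bot.capture(name): name is "scene" or "top" or "wrist"; returns the picture (480x640x3 uint8, blue, green, red); there is no depth.
- bot.get_calibration(name): a dict with "vfov" (degrees; the focal length in pixels is half the picture's height over the tangent of half this angle, whatever the lens; pixels are square), "cx", "cy" (the principal point, pixels), "eye" and "rotation" of the camera in the world. Camera axes: x right, y down, z forward; pixel columns grow to the right and rows downward; lengths in mm; the calibration is good to about 2 mm. A picture is of the moment at which its call begins: read the wrist's pose just before it. get_calibration takes no time and is no camera call; for the wrist camera it gives the pose at the moment of the call.
- bot.close_job(): hands the job in; it is judged then, once.
The state is a dict: "time": time; "joint_positions": joint angles; "dq": joint speeds; "tau": joint torques, N m; "tool_pos": TCP position; "tcp_rot": TCP orientation; "contact_force": force on the tool from outside, world axes, zero at the start; "moment": the same for the moment, N m; "grip_width": finger opening in mm; "finger_force": force on a finger pad.
Only numpy, scipy, OpenCV 4.12 (cv2) and the standard library are available. Lean on these libraries where they do the work, as an engineer would, in place of code of your own. Each camera call takes 0.05 s, during which the arm holds its last target. There are 200 camera calls.

## Working session

There is one attempt and no reset: what is moved stays moved. The work goes in short steps, Python scripts to look and compute and a tool call to move; the robot and the scene stay as the last step left them, time stands still between calls to the robot, and variables do not carry over. Pictures are saved under pics/ and viewed, at most 14 in all, crops included, and the job is handed in when it is done.

Besides the shell and the picture viewer there is one more tool, called after "Request:" as name([rows], argument=value, ...), one row to a line, values as JSON. jog_arm: Moves the arm, as the interface text tells. Shift numbers are shares of 80 mm and turn numbers shares of 0.1 rad, none past 1 either way. Its arguments: {"type":"object","properties":{"targets":{"type":"array","items":{"type":"object","properties":{"xyz":{"type":"array","items":{"type":"number"}},"spin":{"type":"number"}}}},"gripper":{"type":"number"}},"required":["targets"]}

```bash
ls; mkdir -p pics
python3 - <<'E'
from plant import bot
import cv2
for n in("top","scene"):
    cv2.imwrite(f"pics/{n}0.png",bot.capture(n)); print(n,bot.get_calibration(n))
print(bot.get_calibration("wrist"));print(bot.get_obs())
E
```

```text
pics
top {'vfov': 57.129207798535965, 'cx': 319.0905145157039, 'cy': 244.48461718777662, 'eye': array([321.63219818,  -4.79878547, 861.08295367]), 'rotation': array([-2.92309083, -0.00590919, -1.45521274])}
scene {'vfov': 44.06297997019259, 'cx': 306.839318508952, 'cy': 239.2174856116217, 'eye': array([948.67797072, 695.0929646 , 582.0240521 ]), 'rotation': array([-2.12891411,  0.00524199,  2.53191776])}
{'vfov': 61.947324005128614, 'cx': 321.0052825262636, 'cy': 238.55714627198682, 'eye': array([ 76.39956803, 522.21247009, 384.67537564]), 'rotation': array([2.88672676e+00, 5.45526722e-04, 1.29817902e+00])}
{'time': 0.1, 'joint_positions': array([ 1.15102284e+00,  3.42630032e-01,  1.52488167e+00,  6.04813136e-06,
        1.27539755e+00, -1.46001568e-01]), 'dq': array([-0.00060074, -0.00066218, -0.00311928, -0.00108936,  0.00064641,
        0.00183366]), 'tau': array([ 5.60263543e-04, -4.32004809e+01, -2.44693512e+01,  7.18344119e-02,
        5.26060991e-02, -1.64711628e-05]), 'tool_pos': array([141.77745248, 505.13686825, 226.14030198]), 'tcp_rot': array([-3.14029091e+00, -1.97265325e-04,  2.86781884e+00]), 'contact_force': array([0.3671497 , 0.63856953, 0.54916334]), 'moment': array([0.04234777, 0.05080347, 0.00869153]), 'finger_force': 0.0, 'grip_width': 91.82899959506064}
```

View pics/top0.png

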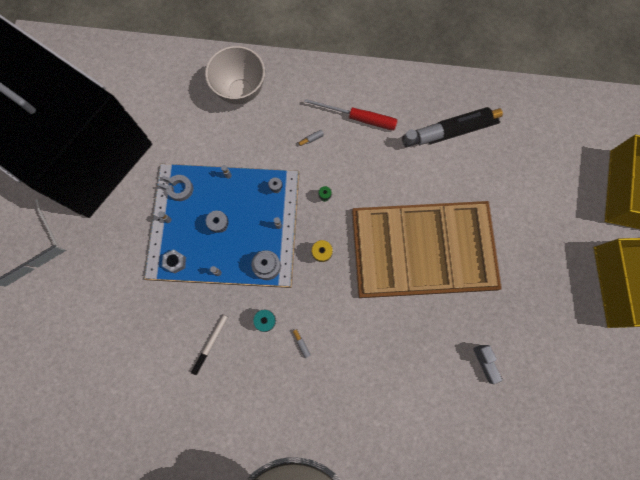

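View pics/scene0.png

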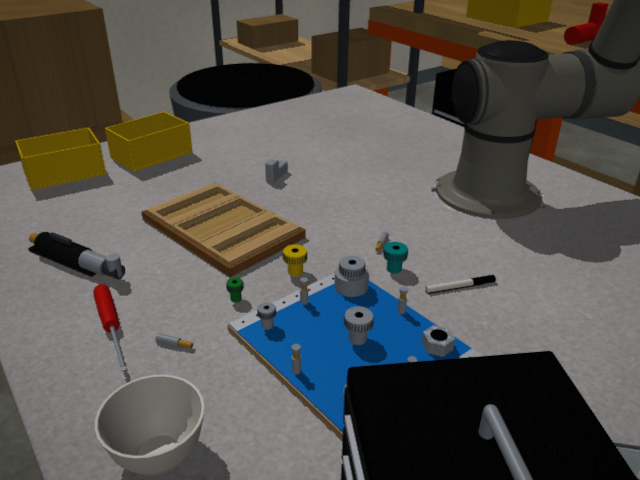

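Top view: the board is on the left, with the nested bushing in the liner at (265,264), the loose bushing at (216,221) and the small one at (275,184). The nut is at (173,261) and the collar at (178,187). The caddy is on the right, with its strips at about x=375, 427 and 470. I'll zoom in on both.

```bash
cat > h.py <<'E'
from plant import bot
import cv2, numpy as np
from scipy.spatial.transform import Rotation as R
def ray(px,z,c):
    f=240/np.tan(np.radians(c["vfov"]/2))
    d=R.from_euler("xyz",c["rotation"]).as_matrix()@np.array([(px[0]-c["cx"])/f,(px[1]-c["cy"])/f,1])
    e=np.array(c["eye"]); return (e+d*(z-e[2])/d[2])[:2].round(1)
def proj(p,c):
    f=240/np.tan(np.radians(c["vfov"]/2))
    v=R.from_euler("xyz",c["rotation"]).as_matrix().T@(np.array(p,float)-c["eye"])
    return (v[:2]/v[2]*f+[c["cx"],c["cy"]]).round(1)
def togo(xyz,yaw):
    "tool-frame shift (units of 80mm) and spin (units of 0.1) to reach xyz,yaw"
    o=bot.get_obs(); M=R.from_euler("xyz",o["tcp_rot"]).as_matrix()
    d=M.T@(np.array(xyz)-o["tool_pos"])
    dy=(o["tcp_rot"][2]-yaw+np.pi/2)%np.pi-np.pi/2
    return (d/80).round(3),round(dy/.1,2)
E
python3 - <<'E'
from h import *
im=cv2.imread("pics/top0.png"); c=bot.get_calibration("top")
a=cv2.resize(im[150:300,140:310],None,fx=3.5,fy=3.5,interpolation=2)
b=cv2.resize(im[190:310,345:510],None,fx=4.8,fy=4.8,interpolation=2)
cv2.imwrite("pics/b.png",a);cv2.imwrite("pics/c.png",b)
for n,p,z in [("nested",(265,262),76-16),("loose",(216,221),58),("small",(275,184),48),("nut",(173,261),34),("collar",(178,187),30),
 ("caddyTL",(353,209),18),("TR",(488,203),18),("BR",(499,289),18),("BL",(359,296),18)]: print(n,ray(p,z,c))
hsv=cv2.cvtColor(im,cv2.COLOR_BGR2HSV); m=cv2.inRange(hsv,(100,150,60),(125,255,255))
print(cv2.minAreaRect(max(cv2.findContours(m,0,2)[0],key=cv2.contourArea)))
E
```

```text
nested [454.4 106.3]
loose [521.7 209.4]
small [611.4 110.4]
nut [440.2 283.8]
collar [588.9 303.2]
caddyTL [588.1 -47. ]
TR [ 632.3 -314.8]
BR [ 461.5 -341.5]
BL [416.9 -75.5]
((221.16552734375, 224.18621826171875), (122.14180755615234, 114.86028289794922), 3.3664605617523193)
```

View pics/b.png

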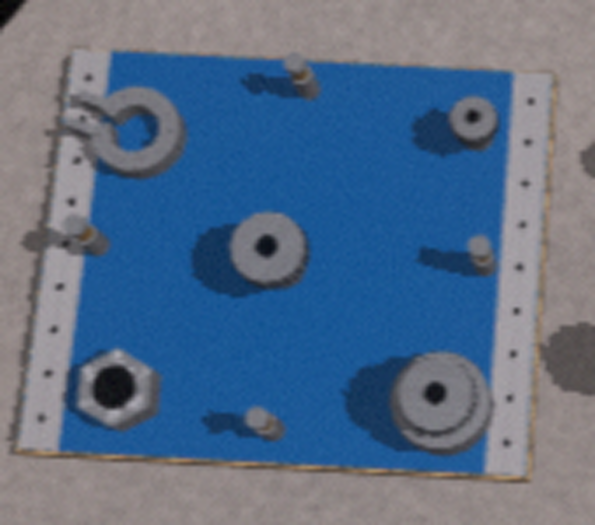

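View pics/c.png

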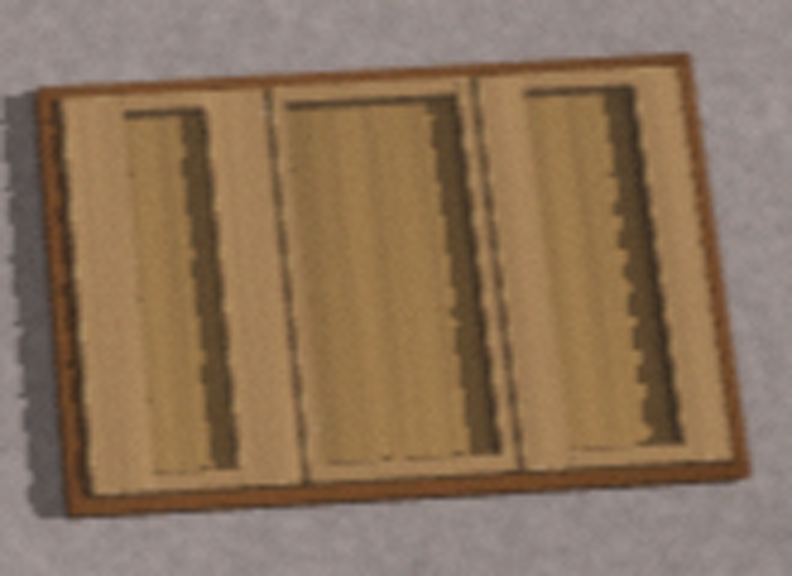

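The crops show the left strip as the narrow one, the centre as the wide one and the right as the middle one. Next I compute the row targets and turn the tool so it closes along the channels.

Run:
```python
from h import *
c=bot.get_calibration("top")
for n,q in dict(narrow=[(125,112),(205,108),(238,468),(155,473)],wide=[(286,104),(456,95),(500,453),(325,462)],mid=[(525,92),(632,87),(684,442),(567,450)]).items():
    P=np.array([ray((a/4.8+345,b/4.8+190),24,c) for a,b in q]); u=P[0]+P[1]-P[2]-P[3]
    print(n,P.tolist(),P.mean(0),np.linalg.norm(u)/2,"ang",np.arctan2(u[1],u[0]))
```

```text
narrow [[581.5, -83.0], [587.1, -115.7], [440.2, -140.9], [434.4, -108.3]] [ 510.8   -111.975] 149.15281593050793 ang 0.17010868082877814
wide [[592.7, -148.7], [604.8, -218.3], [458.3, -244.1], [446.6, -175.0]] [ 525.6   -196.525] 148.60111877102406 ang 0.17621200872587514
mid [[609.4, -246.6], [616.8, -290.5], [471.2, -316.8], [462.6, -270.5]] [ 540.  -281.1] 148.33896993035904 ang 0.1700250656711268
```

Request:
jog_arm([
  {"xyz":[0,0,0],"spin":1},
  {"xyz":[0,0,0],"spin":1},
  {"xyz":[0,0,0],"spin":1},
  {"xyz":[0,0,0],"spin":1},
  {"xyz":[0,0,0],"spin":1},
  {"xyz":[0,0,0],"spin":1},
  {"xyz":[0,0,0],"spin":1},
  {"xyz":[0,0,0],"spin":1},
  {"xyz":[0,0,0],"spin":1},
  {"xyz":[0,0,0],"spin":1},
], gripper=100)

```text
time: 1.35
tool_pos: [141.8, 505.2, 226.3]
tcp_rot: [-3.141, 0.001, 1.864]
contact_force: [0.0, -0.4, 0.4]
grip_width: 91.5
finger_force: 0.0
```

```bash
python3 -c "
from h import *
print(togo((500,140,200),1.735),bot.get_obs()['tcp_rot'])"
```

```text
(array([-5.665,  2.964,  0.331]), np.float64(1.29)) [-3.14098285e+00  6.78732724e-04  1.86444650e+00]
```

Request:
jog_arm([
  {"xyz":[0,0,0],"spin":0.62},
  {"xyz":[0,0,0],"spin":0.62},
  {"xyz":[-0.6,0.42,0.04],"spin":0},
  {"xyz":[-0.6,0.42,0.04],"spin":0},
  {"xyz":[-0.6,0.42,0.04],"spin":0},
  {"xyz":[-0.6,0.42,0.04],"spin":0},
  {"xyz":[-0.6,0.42,0.04],"spin":0},
  {"xyz":[-0.6,0.42,0.04],"spin":0},
  {"xyz":[-0.6,0.42,0.04],"spin":0},
  {"xyz":[-0.6,0.42,0.04],"spin":0},
])

```text
time: 2.6
tool_pos: [473.8, 171.8, 200.8]
tcp_rot: [-3.141, -0.0, 1.744]
contact_force: [-0.0, 0.8, 0.4]
grip_width: 92.0
finger_force: 0.0
```

Run:
```python
from h import *
o=bot.get_obs();c=bot.get_calibration("wrist");im=bot.capture("wrist")
cv2.imwrite("pics/w1.png",im);print(o["tool_pos"],o["tcp_rot"],c)
for n,p in dict(nested=(454,106,62),loose=(522,209,58),small=(611,110,48)).items(): print(n,proj(p,c))
import pickle;pickle.dump(c,open("w1.pkl","wb"))
```

```text
[473.8488041  171.8455385  200.84888316] [-3.14133672e+00 -2.01194782e-04  1.74359478e+00] {'vfov': 61.947324005128614, 'cx': 321.0052825262636, 'cy': 238.55714627198682, 'eye': array([461.86816362, 237.04183477, 359.38302403]), 'rotation': array([2.88745782e+00, 2.52520299e-05, 1.73965593e-01])}
nested [283.  299.6]
loose [393.2 186.8]
small [468.2 318.5]
```

View pics/w1.png

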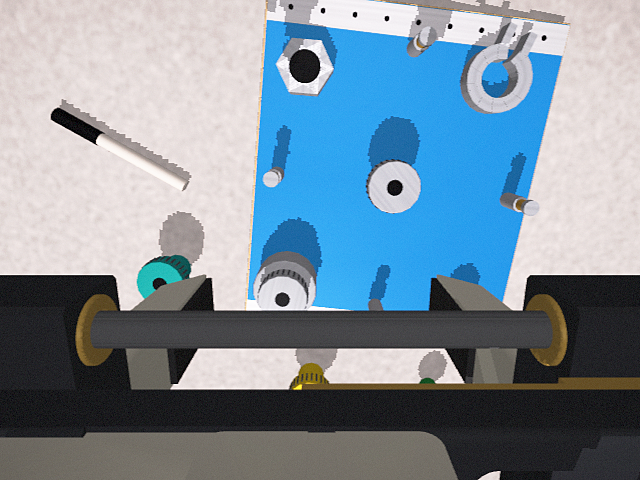

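Wrist view: the nested bore mark is at (282,299) and the loose one at (395,187), both as predicted. The fingers hide the small bushing.

Run:
```python
from h import *
import pickle
c=pickle.load(open("w1.pkl","rb")); im=cv2.imread("pics/w1.png")
g=cv2.cvtColor(im,6)
for n,p,z in(("nested",(282,299),62),("loose",(395,187),58)):
    x,y=p; s=(g[y-14:y+15,x-14:x+15]<60).astype(np.uint8); M=cv2.moments(s,True); q=(x-14+M["m10"]/M["m00"],y-14+M["m01"]/M["m00"])
    w=ray(q,z,c); print(n,q,w,togo((*w,100),1.741))
```

```text
nested (281.9237668161435, 303.9237668161435) [453.7 102.2] (array([-0.743, -0.445,  1.255]), np.float64(-0.01))
loose (394.44632768361583, 187.31638418079095) [523.  208.8] (array([0.425, 0.634, 1.254]), np.float64(-0.01))
```

Request:
jog_arm([
  {"xyz":[-0.35,-0.22,0],"spin":0},
  {"xyz":[-0.344,-0.217,0],"spin":0},
  {"xyz":[0,0,0.4],"spin":0},
  {"xyz":[0,0,0.4],"spin":0},
  {"xyz":[0,0,0.4],"spin":0},
  {"xyz":[0,0,0.35],"spin":0},
  {"xyz":[0,0,0.2],"spin":0},
  {"xyz":[0,0,0.17],"spin":0},
  {"xyz":[0,0,0],"spin":0},
  {"xyz":[0,0,0],"spin":0},
])

```text
time: 3.9
tool_pos: [448.3, 112.9, 48.0]
tcp_rot: [3.141, 0.0, 1.744]
contact_force: [-0.4, -1.0, 0.1]
grip_width: 91.7
finger_force: 0.0
```

Request:
jog_arm([
  {"xyz":[0,0,0],"spin":0},
  {"xyz":[0,0,0],"spin":0},
  {"xyz":[0,0,0],"spin":0},
  {"xyz":[0,0,0],"spin":0},
  {"xyz":[0,0,0],"spin":0},
  {"xyz":[0,0,0],"spin":0},
  {"xyz":[0,0,0],"spin":0},
  {"xyz":[0,0,0],"spin":0},
  {"xyz":[0,0,0],"spin":0},
  {"xyz":[0,0,0],"spin":0},
], gripper=0)

```text
time: 5.15
tool_pos: [448.7, 112.8, 47.8]
tcp_rot: [3.14, 0.0, 1.744]
contact_force: [5.0, 0.5, 1.0]
grip_width: 38.0
finger_force: 30.0
```

The TCP settled about 8 mm off because I measured before the arm was still. I'll reopen, recentre and grip again.

Request:
jog_arm([
  {"xyz":[0,0,0],"spin":0},
  {"xyz":[0,0,0],"spin":0},
  {"xyz":[0,0,0],"spin":0},
  {"xyz":[0,0,0],"spin":0},
  {"xyz":[-0.09,0.043,0],"spin":0},
  {"xyz":[0,0,0],"spin":0},
  {"xyz":[0,0,0],"spin":0},
  {"xyz":[0,0,0],"spin":0},
  {"xyz":[0,0,0],"spin":0},
  {"xyz":[0,0,0],"spin":0},
], gripper=75)

```text
time: 6.4
tool_pos: [452.5, 106.3, 47.5]
tcp_rot: [3.142, -0.0, 1.744]
contact_force: [0.6, 0.3, 1.1]
grip_width: 69.2
finger_force: 0.0
```

Request:
jog_arm([
  {"xyz":[0,0,0],"spin":0},
  {"xyz":[0,0,0],"spin":0},
  {"xyz":[0,0,0],"spin":0},
  {"xyz":[0,0,0],"spin":0},
  {"xyz":[0,0,0],"spin":0},
  {"xyz":[0,0,0],"spin":0},
  {"xyz":[0,0,0],"spin":0},
  {"xyz":[0,0,0],"spin":0},
  {"xyz":[0,0,0],"spin":0},
  {"xyz":[0,0,0],"spin":0},
], gripper=0)

```text
time: 7.65
tool_pos: [453.0, 106.3, 47.5]
tcp_rot: [3.141, -0.0, 1.744]
contact_force: [-3.7, -0.4, 0.5]
grip_width: 37.7
finger_force: 30.0
```

Request:
jog_arm([
  {"xyz":[0,0,-0.1],"spin":0},
  {"xyz":[0,0,-0.2],"spin":0},
  {"xyz":[0,0,-0.3],"spin":0},
  {"xyz":[0,0,-0.3],"spin":0},
  {"xyz":[0,0,-0.3],"spin":0},
  {"xyz":[0,0,-0.3],"spin":0},
  {"xyz":[0,0,0],"spin":0},
  {"xyz":[0,0,0],"spin":0},
  {"xyz":[0,0,0],"spin":0},
  {"xyz":[0,0,0],"spin":0},
])

```text
time: 8.9
tool_pos: [452.2, 106.2, 166.8]
tcp_rot: [-3.14, -0.0, 1.744]
contact_force: [-0.2, -1.0, -2.6]
grip_width: 37.9
finger_force: 30.0
```

Run:
```python
from h import *
im=bot.capture("scene");cv2.imwrite("pics/s1.png",cv2.resize(im[200:400,220:500],None,fx=2.5,fy=2.5))
o=bot.get_obs();print(o["tool_pos"],o["grip_width"],togo((570,-276,o["tool_pos"][2]),1.741))
```

```text
[452.32562616 106.24898671 166.90654851] 37.89659664343216 (array([-4.96e+00,  6.27e-01, -2.00e-03]), np.float64(0.03))
```

View pics/s1.png

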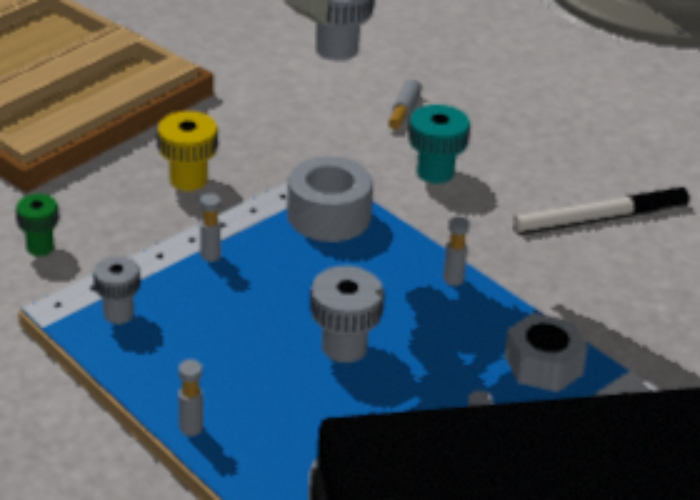

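Scene crop: the bushing hangs upright in the gripper, and the ring stays on the board, empty. Carrying it to the mid row.

Request:
jog_arm([
  {"xyz":[-0.5,0.071,0],"spin":0},
  {"xyz":[-0.65,0.092,0],"spin":0},
  {"xyz":[-0.65,0.092,0],"spin":0},
  {"xyz":[-0.65,0.092,0],"spin":0},
  {"xyz":[-0.65,0.092,0],"spin":0},
  {"xyz":[-0.65,0.092,0],"spin":0},
  {"xyz":[-0.65,0.092,0],"spin":0},
  {"xyz":[-0.4,0.06,0],"spin":0},
  {"xyz":[-0.157,0.027,0],"spin":0},
  {"xyz":[0,0,0],"spin":0},
])

```text
time: 10.2
tool_pos: [576.6, -274.6, 166.7]
tcp_rot: [-3.141, -0.001, 1.743]
contact_force: [-0.4, 0.4, -2.2]
grip_width: 37.9
finger_force: 30.0
```

Request:
jog_arm([
  {"xyz":[0,0,0.3],"spin":0},
  {"xyz":[0,0,0.3],"spin":0},
  {"xyz":[0,0,0.3],"spin":0},
  {"xyz":[0,0,0.1],"spin":0},
  {"xyz":[0,0,0],"spin":0},
  {"xyz":[0,0,0],"spin":0},
  {"xyz":[0,0,0],"spin":0},
  {"xyz":[0,0,0],"spin":0},
  {"xyz":[0,0,0],"spin":0},
  {"xyz":[0,0,0],"spin":0},
])

```text
time: 11.45
tool_pos: [576.8, -274.6, 87.5]
tcp_rot: [3.142, -0.0, 1.744]
contact_force: [-0.2, -0.5, -3.2]
grip_width: 37.9
finger_force: 30.0
```

Run:
```python
from h import *
o=bot.get_obs();print(o["tool_pos"],togo((576.5,-274.7,43),1.741))
c=bot.get_calibration("wrist");im=bot.capture("wrist");cv2.imwrite("pics/w2.png",im)
import pickle;pickle.dump(c,open("w2.pkl","wb"))
print([proj(p,c) for p in [(462.6,-270.5,24),(471.2,-316.8,24),(609.4,-246.6,24),(616.8,-290.5,24)]])
```

```text
[ 576.77120695 -274.63621235   87.50706882] (array([-0.   , -0.003,  0.556]), np.float64(0.03))
[array([123.8, 212.4]), array([134.4, 290.4]), array([387.3, 215.6]), array([383.6, 289.3])]
```

View pics/w2.png

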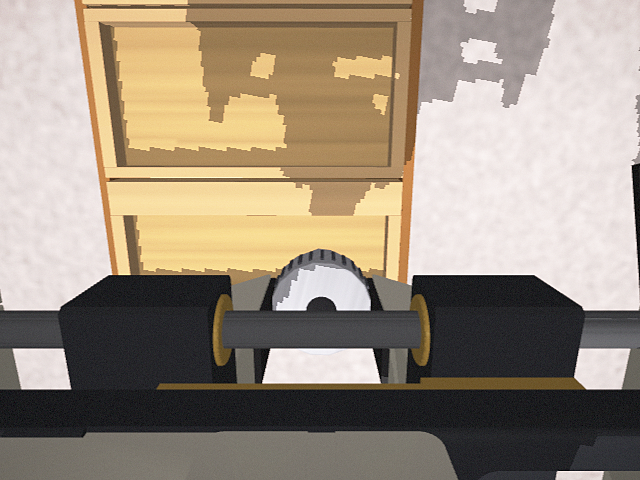

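Wrist view: the mid channel's near edge is at row ~216, against 214 predicted, and the bushing hangs over the channel. Lowering it and releasing.

Request:
jog_arm([
  {"xyz":[0,0,0.2],"spin":0},
  {"xyz":[0,0,0.2],"spin":0},
  {"xyz":[0,0,0.1],"spin":0},
  {"xyz":[0,0,0.04],"spin":0},
  {"xyz":[0,0,0.02],"spin":0},
  {"xyz":[0,0,0.005],"spin":0},
  {"xyz":[0,0,0],"spin":0},
  {"xyz":[0,0,0],"spin":0},
  {"xyz":[0,0,0],"spin":0},
  {"xyz":[0,0,0],"spin":0},
])

```text
time: 12.75
tool_pos: [576.8, -274.6, 42.4]
tcp_rot: [3.141, -0.0, 1.744]
contact_force: [0.7, -0.0, -2.9]
grip_width: 37.9
finger_force: 30.0
```

Request:
jog_arm([
  {"xyz":[0,0,0],"spin":0},
  {"xyz":[0,0,0],"spin":0},
  {"xyz":[0,0,0],"spin":0},
  {"xyz":[0,0,0],"spin":0},
  {"xyz":[0,0,-0.2],"spin":0},
  {"xyz":[0,0,-0.4],"spin":0},
  {"xyz":[0,0,-0.4],"spin":0},
  {"xyz":[0,0,-0.4],"spin":0},
  {"xyz":[0,0,0],"spin":0},
  {"xyz":[0,0,0],"spin":0},
], gripper=70)

```text
time: 14.0
tool_pos: [576.5, -274.4, 154.2]
tcp_rot: [-3.141, -0.0, 1.744]
contact_force: [0.3, -0.4, -0.4]
grip_width: 64.5
finger_force: 0.0
```

Run:
```python
from h import *
o=bot.get_obs();print(o["tool_pos"],togo((540,190,150),1.741))
```

```text
[ 576.48252748 -274.43358567  154.20327739] (array([5.797, 0.55 , 0.054]), np.float64(0.03))
```

Request:
jog_arm([
  {"xyz":[0.5,0,-0.2],"spin":0},
  {"xyz":[0.6,0,-0.2],"spin":0},
  {"xyz":[0.6,0,-0.1],"spin":0},
  {"xyz":[0.6,0,0],"spin":0},
  {"xyz":[0.6,0,0],"spin":0},
  {"xyz":[0.6,0,0],"spin":0},
  {"xyz":[0.35,0,0],"spin":0},
  {"xyz":[0.14,-0.02,0],"spin":0},
  {"xyz":[0,0,0],"spin":0},
  {"xyz":[0,0,0],"spin":0},
], gripper=100)

```text
time: 15.25
tool_pos: [520.4, 38.5, 194.0]
tcp_rot: [-3.141, 0.0, 1.743]
contact_force: [-0.3, -0.5, 0.3]
grip_width: 91.3
finger_force: 0.0
```

Run:
```python
from h import *
o=bot.get_obs();c=bot.get_calibration("wrist");im=bot.capture("wrist");cv2.imwrite("pics/w3.png",im)
import pickle;pickle.dump(c,open("w3.pkl","wb"));print(o["tool_pos"])
print([proj(p,c) for p in [(453.4,106.2,44),(523,208.8,58),(611.4,110.4,48)]])
```

```text
[520.43685064  38.50699101 194.03445515]
[array([248.1, 117.9]), array([370.8, -26.2]), array([458.7, 150. ])]
```

View pics/w3.png

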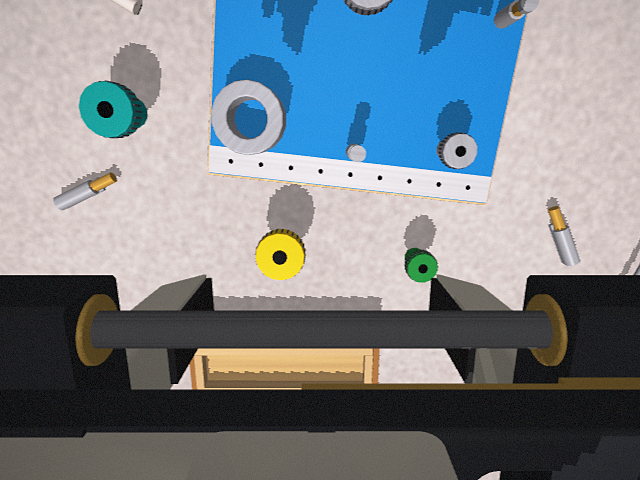

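Wrist view: the ring's top circle is centred at (248,117) and the small bushing's bore is at (460,151), both within 2 px of prediction. Going for the ring.

Request:
jog_arm([
  {"xyz":[0.4,-0.28,0],"spin":0},
  {"xyz":[0.4,-0.28,0],"spin":0},
  {"xyz":[0.183,-0.12,0.2],"spin":0},
  {"xyz":[0,0,0.5],"spin":0},
  {"xyz":[0,0,0.5],"spin":0},
  {"xyz":[0,0,0.4],"spin":0},
  {"xyz":[0,0,0.3],"spin":0},
  {"xyz":[0,0,0.15],"spin":0},
  {"xyz":[0,0,0.1],"spin":0},
  {"xyz":[0,0,0],"spin":0},
])

```text
time: 16.55
tool_pos: [453.4, 107.5, 22.4]
tcp_rot: [3.141, -0.0, 1.743]
contact_force: [0.3, 0.0, -0.6]
grip_width: 91.9
finger_force: 0.0
```

Request:
jog_arm([
  {"xyz":[0,0,0],"spin":0},
  {"xyz":[0,0,0],"spin":0},
  {"xyz":[0,0,0],"spin":0},
  {"xyz":[0,0,0],"spin":0},
  {"xyz":[0,0,0],"spin":0},
  {"xyz":[0,0,0],"spin":0},
  {"xyz":[0,0,0],"spin":0},
  {"xyz":[0,0,0],"spin":0},
  {"xyz":[0,0,0],"spin":0},
  {"xyz":[0,0,0],"spin":0},
], gripper=0)

```text
time: 17.8
tool_pos: [453.0, 107.7, 22.4]
tcp_rot: [-3.141, -0.0, 1.744]
contact_force: [-2.1, -0.8, 4.9]
grip_width: 53.4
finger_force: 30.0
```

Request:
jog_arm([
  {"xyz":[0,0,-0.1],"spin":0},
  {"xyz":[0,0,-0.2],"spin":0},
  {"xyz":[0,0,-0.4],"spin":0},
  {"xyz":[0,0,-0.4],"spin":0},
  {"xyz":[0,0,-0.4],"spin":0},
  {"xyz":[0,0,-0.3],"spin":0},
  {"xyz":[0,0,0],"spin":0},
  {"xyz":[0,0,0],"spin":0},
  {"xyz":[0,0,0],"spin":0},
  {"xyz":[0,0,0],"spin":0},
])

```text
time: 19.05
tool_pos: [452.7, 107.6, 165.5]
tcp_rot: [-3.14, -0.0, 1.744]
contact_force: [0.3, -0.4, -3.7]
grip_width: 53.4
finger_force: 30.0
```

Run:
```python
from h import *
o=bot.get_obs();print(o["tool_pos"],o["contact_force"],togo((525.6,-196.5,o["tool_pos"][2]),1.741))
```

```text
[452.72832342 107.62002395 165.46841944] [ 0.33562463 -0.38736686 -3.68989319] (array([-3.902e+00,  2.430e-01, -1.000e-03]), np.float64(0.03))
```

Request:
jog_arm([
  {"xyz":[-0.4,0.025,0],"spin":0},
  {"xyz":[-0.6,0.037,0],"spin":0},
  {"xyz":[-0.6,0.037,0],"spin":0},
  {"xyz":[-0.6,0.037,0],"spin":0},
  {"xyz":[-0.6,0.037,0],"spin":0},
  {"xyz":[-0.6,0.037,0],"spin":0},
  {"xyz":[-0.35,0.023,0],"spin":0},
  {"xyz":[-0.152,0.01,0],"spin":0},
  {"xyz":[0,0,0],"spin":0},
  {"xyz":[0,0,0.2],"spin":0},
])

```text
time: 20.3
tool_pos: [526.5, -195.6, 150.7]
tcp_rot: [3.14, 0.001, 1.745]
contact_force: [0.8, 0.3, -2.9]
grip_width: 53.7
finger_force: 30.0
```

Request:
jog_arm([
  {"xyz":[0,0,0.4],"spin":0},
  {"xyz":[0,0,0.4],"spin":0},
  {"xyz":[0,0,0.4],"spin":0},
  {"xyz":[0,0,0.2],"spin":0},
  {"xyz":[0,0,0.12],"spin":0},
  {"xyz":[0,0,0.06],"spin":0},
  {"xyz":[0,0,0.02],"spin":0},
  {"xyz":[0,0,0],"spin":0},
  {"xyz":[0,0,0],"spin":0},
  {"xyz":[0,0,0],"spin":0},
])

```text
time: 21.55
tool_pos: [526.2, -196.6, 22.6]
tcp_rot: [3.141, 0.0, 1.744]
contact_force: [0.2, -0.3, -3.3]
grip_width: 53.5
finger_force: 30.0
```

Request:
jog_arm([
  {"xyz":[0,0,0.018],"spin":0},
  {"xyz":[0,0,0],"spin":0},
  {"xyz":[0,0,0],"spin":0},
  {"xyz":[0,0,0],"spin":0},
  {"xyz":[0,0,0],"spin":0},
  {"xyz":[0,0,0],"spin":0},
  {"xyz":[0,0,0],"spin":0},
  {"xyz":[0,0,0],"spin":0},
  {"xyz":[0,0,0],"spin":0},
  {"xyz":[0,0,0],"spin":0},
])

```text
time: 22.8
tool_pos: [526.0, -196.5, 20.9]
tcp_rot: [3.142, -0.0, 1.744]
contact_force: [1.0, 0.0, -3.1]
grip_width: 53.9
finger_force: 30.0
```

Request:
jog_arm([
  {"xyz":[0,0,0],"spin":0},
  {"xyz":[0,0,0],"spin":0},
  {"xyz":[0,0,0],"spin":0},
  {"xyz":[0,0,0],"spin":0},
  {"xyz":[0,0,-0.2],"spin":0},
  {"xyz":[0,0,-0.4],"spin":0},
  {"xyz":[0,0,-0.5],"spin":0},
  {"xyz":[0,0,-0.5],"spin":0},
  {"xyz":[0,0,-0.1],"spin":0},
  {"xyz":[0,0,0],"spin":0},
], gripper=80)

```text
time: 24.05
tool_pos: [526.1, -196.5, 157.6]
tcp_rot: [3.141, 0.001, 1.744]
contact_force: [-0.1, 0.3, -0.5]
grip_width: 73.5
finger_force: 0.0
```

Run:
```python
from h import *
o=bot.get_obs();print(o["tool_pos"],togo((523,208.8,32),1.741))
```

```text
[ 526.06463618 -196.48473541  157.58096189] (array([4.998, 0.833, 1.567]), np.float64(0.03))
```

Request:
jog_arm([
  {"xyz":[0.5,0.083,0],"spin":0},
  {"xyz":[0.7,0.117,0],"spin":0},
  {"xyz":[0.7,0.117,0],"spin":0},
  {"xyz":[0.7,0.117,0],"spin":0},
  {"xyz":[0.7,0.117,0],"spin":0},
  {"xyz":[0.7,0.117,0],"spin":0},
  {"xyz":[0.6,0.1,0],"spin":0},
  {"xyz":[0.3,0.05,0],"spin":0},
  {"xyz":[0.098,0.015,0],"spin":0},
  {"xyz":[0,0,0],"spin":0},
])

```text
time: 25.3
tool_pos: [522.4, 208.5, 156.0]
tcp_rot: [-3.14, 0.0, 1.744]
contact_force: [0.0, 0.3, -0.1]
grip_width: 73.6
finger_force: 0.0
```

Run:
```python
from h import *
o=bot.get_obs();print(o["tool_pos"],togo((523,208.8,34),1.741))
```

```text
[522.37367    208.46716042 155.96399432] (array([0.003, 0.011, 1.525]), np.float64(0.03))
```

Request:
jog_arm([
  {"xyz":[0,0.01,0.3],"spin":0},
  {"xyz":[0,0,0.4],"spin":0},
  {"xyz":[0,0,0.4],"spin":0},
  {"xyz":[0,0,0.25],"spin":0},
  {"xyz":[0,0,0.12],"spin":0},
  {"xyz":[0,0,0.055],"spin":0},
  {"xyz":[0,0,0],"spin":0},
  {"xyz":[0,0,0],"spin":0},
  {"xyz":[0,0,0],"spin":0},
  {"xyz":[0,0,0],"spin":0},
])

```text
time: 26.55
tool_pos: [523.8, 209.1, 35.2]
tcp_rot: [3.141, -0.0, 1.744]
contact_force: [-0.1, 0.0, 0.1]
grip_width: 73.7
finger_force: 0.0
```

Request:
jog_arm([
  {"xyz":[0,0,0],"spin":0},
  {"xyz":[0,0,0],"spin":0},
  {"xyz":[0,0,0],"spin":0},
  {"xyz":[0,0,0],"spin":0},
  {"xyz":[0,0,0],"spin":0},
  {"xyz":[0,0,0],"spin":0},
  {"xyz":[0,0,0],"spin":0},
  {"xyz":[0,0,0],"spin":0},
  {"xyz":[0,0,0],"spin":0},
  {"xyz":[0,0,0],"spin":0},
], gripper=0)

```text
time: 27.8
tool_pos: [523.6, 209.0, 34.9]
tcp_rot: [-3.142, -0.0, 1.744]
contact_force: [-1.3, 0.1, -0.1]
grip_width: 38.3
finger_force: 30.0
```

Request:
jog_arm([
  {"xyz":[0,0,-0.1],"spin":0},
  {"xyz":[0,0,-0.2],"spin":0},
  {"xyz":[0,0,-0.4],"spin":0},
  {"xyz":[0,0,-0.4],"spin":0},
  {"xyz":[0,0,-0.4],"spin":0},
  {"xyz":[0,0,-0.2],"spin":0},
  {"xyz":[0,0,0],"spin":0},
  {"xyz":[0,0,0],"spin":0},
  {"xyz":[0,0,0],"spin":0},
  {"xyz":[0,0,0],"spin":0},
])

```text
time: 29.05
tool_pos: [523.3, 208.9, 170.0]
tcp_rot: [-3.14, 0.0, 1.744]
contact_force: [0.1, 0.0, -1.5]
grip_width: 37.8
finger_force: 30.0
```

Run:
```python
from h import *
o=bot.get_obs();print(o["tool_pos"],togo((505.5,-287,150),1.741))
```

```text
[523.28362867 208.88754724 169.97205708] (array([-6.068, -1.285,  0.252]), np.float64(0.03))
```

Request:
jog_arm([
  {"xyz":[-0.4,-0.088,0],"spin":0},
  {"xyz":[-0.65,-0.143,0],"spin":0},
  {"xyz":[-0.7,-0.154,0],"spin":0},
  {"xyz":[-0.7,-0.154,0],"spin":0},
  {"xyz":[-0.7,-0.154,0],"spin":0},
  {"xyz":[-0.7,-0.154,0],"spin":0},
  {"xyz":[-0.7,-0.154,0],"spin":0},
  {"xyz":[-0.7,-0.154,0],"spin":0},
  {"xyz":[-0.5,-0.11,0],"spin":0},
  {"xyz":[-0.3,-0.066,0],"spin":0},
])

```text
time: 30.3
tool_pos: [501.6, -288.0, 170.3]
tcp_rot: [-3.141, -0.001, 1.742]
contact_force: [-0.1, -0.2, -2.6]
grip_width: 37.7
finger_force: 30.0
```

Request:
jog_arm([
  {"xyz":[-0.02,0,0.2],"spin":0},
  {"xyz":[0,0,0.4],"spin":0},
  {"xyz":[0,0,0.3],"spin":0},
  {"xyz":[0,0,0.1],"spin":0},
  {"xyz":[0,0,0],"spin":0},
  {"xyz":[0,0,0],"spin":0},
  {"xyz":[0,0,0],"spin":0},
  {"xyz":[0,0,0],"spin":0},
  {"xyz":[0,0,0],"spin":0},
  {"xyz":[0,0,0],"spin":0},
])

```text
time: 31.55
tool_pos: [502.3, -287.7, 90.9]
tcp_rot: [3.141, -0.0, 1.744]
contact_force: [-0.4, -0.2, -2.7]
grip_width: 38.2
finger_force: 30.0
```

Run:
```python
from h import *
o=bot.get_obs();print(o["tool_pos"],o["grip_width"],togo((501.5,-287.7,34),1.741))
c=bot.get_calibration("top");im=bot.capture("top");cv2.imwrite("pics/t2.png",cv2.resize(im[170:320,330:520],None,fx=4,fy=4,interpolation=2))
```

```text
[ 502.33589517 -287.72733211   90.92466959] 38.186268530045524 (array([ 0.002, -0.01 ,  0.712]), np.float64(0.03))
```

View pics/t2.png

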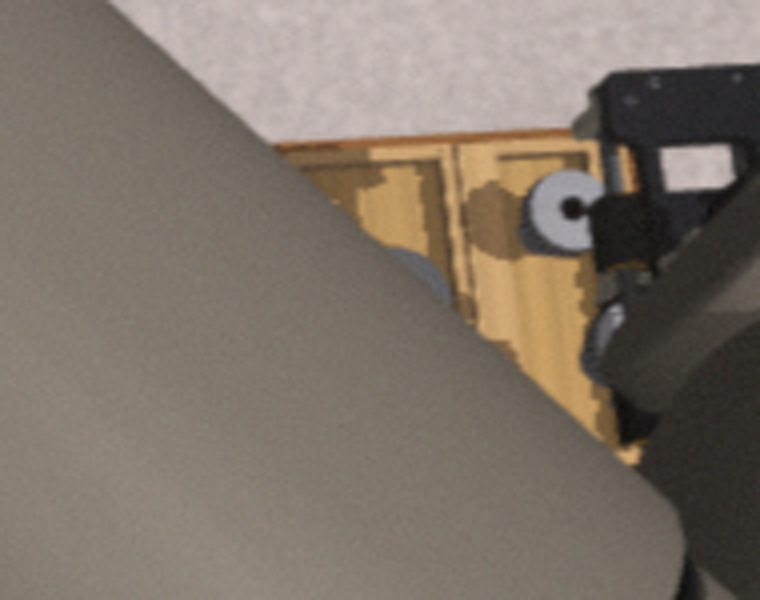

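Top crop: the first bushing stands upright in the mid row, with its bore at crop (573,207), and the ring is in the wide row. Lowering the second one.

Request:
jog_arm([
  {"xyz":[0,-0.01,0.25],"spin":0},
  {"xyz":[0,0,0.25],"spin":0},
  {"xyz":[0,0,0.12],"spin":0},
  {"xyz":[0,0,0.06],"spin":0},
  {"xyz":[0,0,0.03],"spin":0},
  {"xyz":[0,0,0.01],"spin":0},
  {"xyz":[0,0,0],"spin":0},
  {"xyz":[0,0,0],"spin":0},
  {"xyz":[0,0,0],"spin":0},
  {"xyz":[0,0,0],"spin":0},
])

```text
time: 32.85
tool_pos: [501.6, -287.8, 33.3]
tcp_rot: [3.141, 0.0, 1.744]
contact_force: [-0.1, 0.7, -1.2]
grip_width: 37.6
finger_force: 30.0
```

Request:
jog_arm([
  {"xyz":[0,0,0],"spin":0},
  {"xyz":[0,0,0],"spin":0},
  {"xyz":[0,0,0],"spin":0},
  {"xyz":[0,0,0],"spin":0},
  {"xyz":[0,0,-0.2],"spin":0},
  {"xyz":[0,0,-0.4],"spin":0},
  {"xyz":[0,0,-0.5],"spin":0},
  {"xyz":[0,0,-0.4],"spin":0},
  {"xyz":[0,0,0],"spin":0},
  {"xyz":[0,0,0],"spin":0},
], gripper=58)

```text
time: 34.1
tool_pos: [501.3, -287.6, 153.3]
tcp_rot: [-3.142, -0.0, 1.744]
contact_force: [-1.0, -0.4, -1.4]
grip_width: 53.2
finger_force: 0.0
```

Run:
```python
from h import *
o=bot.get_obs();print(o["tool_pos"],togo((612,109.8,150),1.741))
```

```text
[ 501.25762106 -287.61088152  153.3050783 ] (array([4.655, 2.219, 0.042]), np.float64(0.03))
```

Request:
jog_arm([
  {"xyz":[0.4,0.191,0],"spin":0},
  {"xyz":[0.6,0.286,0],"spin":0},
  {"xyz":[0.6,0.286,0],"spin":0},
  {"xyz":[0.6,0.286,0],"spin":0},
  {"xyz":[0.6,0.286,0],"spin":0},
  {"xyz":[0.6,0.286,0],"spin":0},
  {"xyz":[0.6,0.286,0],"spin":0},
  {"xyz":[0.4,0.191,0],"spin":0},
  {"xyz":[0.255,0.121,0],"spin":0},
  {"xyz":[0,0,0],"spin":0},
])

```text
time: 35.35
tool_pos: [612.0, 110.5, 152.3]
tcp_rot: [-3.14, -0.0, 1.746]
contact_force: [-0.4, 0.5, 0.8]
grip_width: 53.6
finger_force: 0.0
```

Request:
jog_arm([
  {"xyz":[0,0,0.3],"spin":0},
  {"xyz":[0,0,0.3],"spin":0},
  {"xyz":[0,0,0.3],"spin":0},
  {"xyz":[0,0,0.1],"spin":0},
  {"xyz":[0,0,0],"spin":0},
  {"xyz":[0,0,0],"spin":0},
  {"xyz":[0,0,0],"spin":0},
  {"xyz":[0,0,0],"spin":0},
  {"xyz":[0,0,0],"spin":0},
  {"xyz":[0,0,0],"spin":0},
])

```text
time: 36.6
tool_pos: [612.3, 109.6, 73.4]
tcp_rot: [3.141, -0.0, 1.744]
contact_force: [0.6, 0.1, -0.6]
grip_width: 53.3
finger_force: 0.0
```

Run:
```python
from h import *
o=bot.get_obs();print(o["tool_pos"],togo((612,109.8,26),1.741))
c=bot.get_calibration("top");im=bot.capture("top");cv2.imwrite("pics/t3.png",cv2.resize(im[190:310,345:510],None,fx=4.8,fy=4.8,interpolation=2))
```

```text
[612.33434718 109.62752994  73.36875618] (array([ 0.003, -0.004,  0.592]), np.float64(0.03))
```

View pics/t3.png

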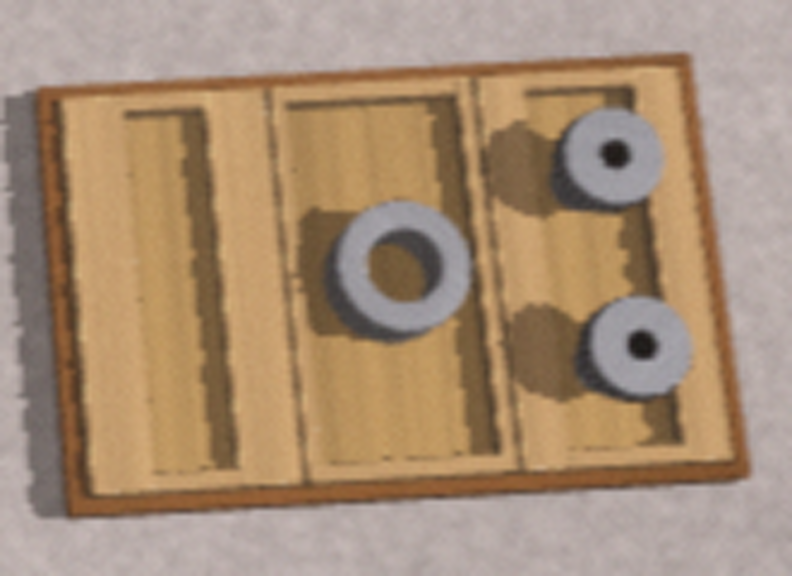

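Top crop: the ring at (403,268) and the two headed bushings at (613,155) and (641,345) all stand upright in their rows. Now the small one.

Request:
jog_arm([
  {"xyz":[0,0,0.25],"spin":0},
  {"xyz":[0,0,0.2],"spin":0},
  {"xyz":[0,0,0.1],"spin":0},
  {"xyz":[0,0,0.04],"spin":0},
  {"xyz":[0,0,0],"spin":0},
  {"xyz":[0,0,0],"spin":0},
  {"xyz":[0,0,0],"spin":0},
  {"xyz":[0,0,0],"spin":0},
  {"xyz":[0,0,0],"spin":0},
  {"xyz":[0,0,0],"spin":0},
])

```text
time: 37.9
tool_pos: [612.3, 109.6, 26.1]
tcp_rot: [3.142, -0.0, 1.744]
contact_force: [-0.3, 0.1, 0.4]
grip_width: 53.4
finger_force: 0.0
```

Request:
jog_arm([
  {"xyz":[0,0,0],"spin":0},
  {"xyz":[0,0,0],"spin":0},
  {"xyz":[0,0,0],"spin":0},
  {"xyz":[0,0,0],"spin":0},
  {"xyz":[0,0,0],"spin":0},
  {"xyz":[0,0,0],"spin":0},
  {"xyz":[0,0,0],"spin":0},
  {"xyz":[0,0,0],"spin":0},
  {"xyz":[0,0,0],"spin":0},
  {"xyz":[0,0,0],"spin":0},
], gripper=0)

```text
time: 39.15
tool_pos: [612.3, 109.6, 26.1]
tcp_rot: [3.142, -0.0, 1.744]
contact_force: [0.0, 0.0, -0.1]
grip_width: 23.7
finger_force: 30.0
```

Request:
jog_arm([
  {"xyz":[0,0,-0.1],"spin":0},
  {"xyz":[0,0,-0.2],"spin":0},
  {"xyz":[0,0,-0.4],"spin":0},
  {"xyz":[0,0,-0.4],"spin":0},
  {"xyz":[0,0,-0.4],"spin":0},
  {"xyz":[0,0,-0.2],"spin":0},
  {"xyz":[0,0,0],"spin":0},
  {"xyz":[0,0,0],"spin":0},
  {"xyz":[0,0,0],"spin":0},
  {"xyz":[0,0,0],"spin":0},
])

```text
time: 40.4
tool_pos: [612.0, 109.5, 161.1]
tcp_rot: [-3.14, -0.0, 1.744]
contact_force: [-0.2, 0.5, -0.5]
grip_width: 23.9
finger_force: 30.0
```

Run:
```python
from h import *
o=bot.get_obs();print(o["tool_pos"],o["grip_width"],togo((511,-112,100),1.741))
```

```text
[611.97051072 109.54519133 161.13580508] 23.913499848806293 (array([-2.511, -1.719,  0.766]), np.float64(0.03))
```

Request:
jog_arm([
  {"xyz":[-0.4,-0.274,0],"spin":0},
  {"xyz":[-0.5,-0.342,0],"spin":0},
  {"xyz":[-0.5,-0.342,0],"spin":0},
  {"xyz":[-0.5,-0.342,0],"spin":0},
  {"xyz":[-0.4,-0.274,0],"spin":0},
  {"xyz":[-0.211,-0.145,0],"spin":0},
  {"xyz":[0,0,0.3],"spin":0},
  {"xyz":[0,0,0.4],"spin":0},
  {"xyz":[0,0,0.066],"spin":0},
  {"xyz":[0,0,0],"spin":0},
])

```text
time: 41.65
tool_pos: [511.6, -112.0, 101.0]
tcp_rot: [-3.142, -0.0, 1.744]
contact_force: [0.9, -0.4, -0.9]
grip_width: 23.7
finger_force: 30.0
```

Request:
jog_arm([
  {"xyz":[0,0,0],"spin":0},
  {"xyz":[0,0,0.2],"spin":0},
  {"xyz":[0,0,0.2],"spin":0},
  {"xyz":[0,0,0.1],"spin":0},
  {"xyz":[0,0,0],"spin":0},
  {"xyz":[0,0,0],"spin":0},
  {"xyz":[0,0,0],"spin":0},
  {"xyz":[0,0,0],"spin":0},
  {"xyz":[0,0,0],"spin":0},
  {"xyz":[0,0,0],"spin":0},
])

```text
time: 42.9
tool_pos: [511.4, -112.0, 60.8]
tcp_rot: [3.142, -0.0, 1.744]
contact_force: [0.7, -0.3, 0.2]
grip_width: 23.8
finger_force: 30.0
```

Run:
```python
from h import *
o=bot.get_obs();print(o["tool_pos"],o["grip_width"],togo((511,-112,25),1.741))
c=bot.get_calibration("wrist");im=bot.capture("wrist");cv2.imwrite("pics/w4.png",im)
print([proj(p,c) for p in [(581.5,-83.0,24), (587.1, -115.7,24), (440.2, -140.9,24), (434.4, -108.3,24)]])
```

```text
[ 511.43580851 -112.00455609   60.80549107] 23.79400843747168 (array([ 0.001, -0.005,  0.448]), np.float64(0.03))
[array([468.8, 236.8]), array([462.6, 298. ]), array([178.7, 297. ]), array([172.7, 235.8])]
```

View pics/w4.png

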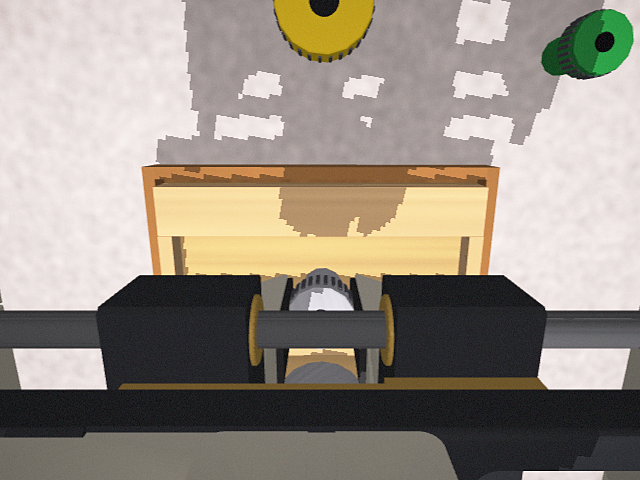

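Wrist view: the narrow channel's near edge is at row 237, against 236 predicted, and the bushing is centred on it. Lowering it and releasing.

Request:
jog_arm([
  {"xyz":[0,-0.004,0.2],"spin":0},
  {"xyz":[0,0,0.14],"spin":0},
  {"xyz":[0,0,0.07],"spin":0},
  {"xyz":[0,0,0.03],"spin":0},
  {"xyz":[0,0,0.01],"spin":0},
  {"xyz":[0,0,0],"spin":0},
  {"xyz":[0,0,0],"spin":0},
  {"xyz":[0,0,0],"spin":0},
  {"xyz":[0,0,0],"spin":0},
  {"xyz":[0,0,0],"spin":0},
])

```text
time: 44.2
tool_pos: [511.1, -112.0, 24.8]
tcp_rot: [3.141, -0.0, 1.744]
contact_force: [0.2, 0.2, -1.4]
grip_width: 23.8
finger_force: 30.0
```

Request:
jog_arm([
  {"xyz":[0,0,0],"spin":0},
  {"xyz":[0,0,0],"spin":0},
  {"xyz":[0,0,0],"spin":0},
  {"xyz":[0,0,0],"spin":0},
  {"xyz":[0,0,-0.2],"spin":0},
  {"xyz":[0,0,-0.4],"spin":0},
  {"xyz":[0,0,-0.5],"spin":0},
  {"xyz":[0,0,-0.5],"spin":0},
  {"xyz":[0,0,-0.4],"spin":0},
  {"xyz":[0,0,0],"spin":0},
], gripper=50)

```text
time: 45.45
tool_pos: [512.5, -112.5, 188.5]
tcp_rot: [3.136, 0.003, 1.744]
contact_force: [-0.2, 0.3, -0.1]
grip_width: 45.9
finger_force: 0.0
```

Request:
jog_arm([
  {"xyz":[0.4,0,0],"spin":0},
  {"xyz":[0.6,0,0],"spin":0},
  {"xyz":[0.6,0,0],"spin":0},
  {"xyz":[0.6,0,0],"spin":0},
  {"xyz":[0.6,0,0],"spin":0},
  {"xyz":[0.6,0,0],"spin":0},
  {"xyz":[0.4,0,0],"spin":0},
  {"xyz":[0,0,0],"spin":0},
  {"xyz":[0,0,0],"spin":0},
  {"xyz":[0,0,0],"spin":0},
])

```text
time: 46.7
tool_pos: [458.9, 186.4, 184.7]
tcp_rot: [-3.141, 0.0, 1.742]
contact_force: [0.8, -0.3, -0.6]
grip_width: 45.9
finger_force: 0.0
```

Run:
```python
from h import *
im=bot.capture("top");s=bot.capture("scene")
a=cv2.resize(im[190:310,345:510],None,fx=2.4,fy=2.4,interpolation=2);b=cv2.resize(s[170:290,130:320],(456,288),interpolation=2)
d=cv2.resize(s[200:400,200:500],(396,264));e=np.zeros((264,456,3),np.uint8)
cv2.imwrite("pics/f.png",np.hstack([np.vstack([a[:288,:340]]),b]));print(bot.get_obs()["time"])
```

```text
46.8
```

View pics/f.png

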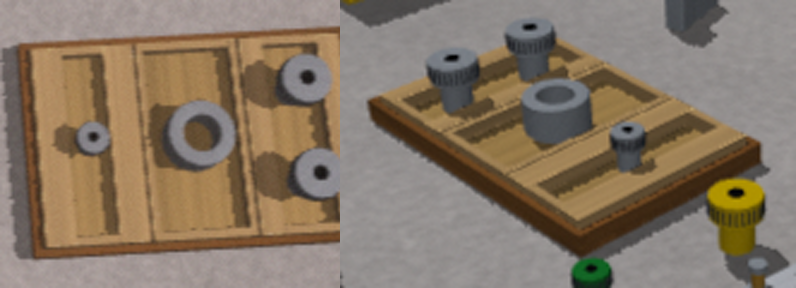

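The final views show all four upright, head up, each in its own row: small at (93,138), ring at (201,134), headed at (305,78) and (320,173). The arm is clear.

```bash
python3 -c "
from plant import bot
print(bot.close_job())"
```

```text
the job is handed in; nothing more can be done
None
```

All four bushings are standing upright, heads up, in their correct caddy rows; I never touched the nut, the collar or the look-alikes, and handed the job in at about 47 s (no verdict came back).

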